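Find the heat sink in the closed parts boxes

ROBOT

A 6-joint arm with a two-finger parallel gripper is mounted at the origin on the work surface. World frame = base frame: x ahead of the robot, y to its left, z up, the work surface at z = 0. Lengths are in m, angles in rad, forces in N, time in s.
With the tool pointing down it reaches from about 0.375 to 0.975 m from the base axis. Payload 3.8 kg.
Tool frame: the origin (TCP) lies at the very end of the fingers, on their centre line; the grasp point (between the pads) lies 19 mm behind it; y points along the fingers, x is the direction in which the jaws open and shut, and the axes are right-handed (so a half turn about y gives the same grasp; the last joint's range is limited). The gripper opens to 88 mm and grips with 3 to 60 N. Pads are 18 mm wide; open, the fingers measure 123 mm over their backs; the gripper's body (75 mm by 187 mm) begins 45 mm behind the grasp point.
Start: joints at [-1.184, 0.264, 1.604, -0, 1.274, -0.037], TCP at [0.278, -0.615, 0.239] pointing down, gripper open.
Joint ranges: [-2.63, 2.63], [-0.94, 2.18], [0.31, 2.57], [-1.31, 4.45], [0, 2.66], [-2.55, 2.55]. Speed limits (rad/s): [2.57, 2.57, 3.14, 3.14, 3.14, 3.14].

INTERFACE

Orientations are given as a 3x3 rotation matrix whose columns are the frame's x, y, z axes.
In Python, from bench import manip gives the robot as it stands. The module is installed in compiled form; this text tells all that it offers.
- The arm moves only by the tool drive_tool, never from a script. Its argument "increments" is a list of rows, each an object of numbers: "dx", "dy", "dz": the shift along the tool's x, y, z in mm; "yaw": the turn about the tool's y in rad; "fingers": the gripper's target within -1 to 1 (shut at 1, half-way at 0, fully open at -1). A call has 1 to 12 rows; each row shifts and turns the commanded pose from where the row before left it, along the tool's axes as they then stand; what a row does not reach is not made up. A row lasts 1/10 s, in which the tool goes at most 50 mm and 8.59 degrees, less where a joint would pass 70% of its speed; a pose out of reach is approached as far as the arm can. A call is refused whole if a number of a shift passes 50 or a number of a turn 0.15, either way. A call with a gripper value outside its range is refused whole. The fingers move at their own pace and stop on an object; the grip force is fixed at half the most. Time passes only in rows, so rows that do not move let the fingers close. It gives the time, the measured TCP pose, the force and the opening at its end, in the units of the state.
- manip.get_state(): the state, without advancing time (a new reading comes with each control period).
- manip.camera(name): name is "side" or "top" or "wrist"; returns the picture (420x560x3 uint8, blue, green, red); there is no depth.
- manip.camera_model(name): a dict with "mtx" (3x3 intrinsics, pixels), "R" (3x3) and "t" (3): a world point X has camera coordinates R X + t; the wrist camera has in their place "hand_eye" (4x4, takes a point from camera to tool coordinates, whose origin is the TCP and whose axes are the tool frame's). Camera axes: x right, y down, z forward; pixel columns grow to the right and rows downward; lengths in m; the calibration is good to about 2 mm. A picture is of the moment at which its call begins: read the wrist's pose just before it. camera_model takes no time and is no camera call.
- manip.hand_in(): hands the job in, once; it reports no verdict.
Trained networks look in the newest picture that a camera, given by its name, has taken for a name from the list of things; names that differ only in an ending like _2 or _b are one class to them, and where a whole thing is asked for, a point or a joint stands for the part that bears it (a point fixed in the world has none). Each returns a list of dicts, best first, with "confidence" (0 to 1); they miss things now and then, are a little off and sometimes report something else, mostly with a low value. They report only what shows in the picture. A call takes as long as a camera call.
- manip.spot_in(camera, thing): "position" ([column, row] in pixels, amid what is visible of it).
- manip.masks_of(camera, thing): "mask" (420x560 bool, what is visible of it) and "position" ([column, row] in pixels, amid what is visible of it).
- manip.pinpoint(camera, thing): "position" ([column, row] in pixels: a listed point, or the origin of a listed thing).
The state is a dict: "clock": time; "joints": joint angles; "qd": joint speeds; "effort": joint torques, N m; "tcp_pos": TCP position; "ee_rot": TCP orientation; "wrist_force": force on the tool from outside, world axes, zero at the start; "moment": the same for the moment, N m; "gripper_width": finger opening in m.
Only numpy, scipy, OpenCV 4.12 (cv2) and the standard library are available. Lean on these libraries where they do the work, as an engineer would, in place of code of your own. Each camera call takes 0.05 s, during which the arm holds its last target. There are 200 camera calls.

TASK

One of the three closed grey parts boxes on the repair bench holds a finned aluminium heat sink; the other two hold a fan and a disk drive. Lift the lids by their knobs until you find the heat sink, take it out and set it down, without dropping it, base down and wholly on the off-white mat. Leave the fan and the drive in their boxes and everything else on the bench where it is; lids may stay open.

Things in the scene. Friction and masses are not known exactly. Their poses are not given: they have to be found in the camera images.
- sink_mid (a point): The heat sink: plain aluminium block 90 (x) x 45 (y) x 32 mm (z), five straight fins along x on a 6 mm base, about 0.15 kg. Hidden in one of the boxes at the start, base down. Point: its centre, half-way up; z up.
- box_k: One of three identical plain grey plastic parts boxes, fixed to the table: 150 (x) x 128 (y) x 60 high without lid, walls and floor 4 mm. Origin: centre of its underside; x points away from the robot towards the hinge, z up. It holds one of the three parts, lying on the floor near the middle (within 6 mm), turned up to about 0.6 rad from the box.
- lid_k (a joint): Hinge of the lid of box_k, rad: 0 shut, grows as it opens, up to 1.9 (leaning back). The hinge line lies along the box's y at its x = +75 mm, z = 60.5 mm. The lid is a flat 150 x 128 x 6 mm plate of 0.1 kg; its hinge is stiff enough that the lid stays at any angle; about 2 N at the knob moves it. Starts shut. As it opens, the knob goes up, over and finally behind the upright lid.
- lid_k_handle (a point): Grip point of the round black knob on the lid of box_k: a head 28 mm across and 16 mm thick, on a 12 mm stem, centred on the lid's width 30 mm from its front edge (120 mm from the hinge line); the point is the middle of the head, 35 mm above the lid's upper face (shut: 101.5 mm above the table). Axes turn with the lid; z is the knob's axis.
- box_m: One of three identical plain grey plastic parts boxes, fixed to the table: 150 (x) x 128 (y) x 60 high without lid, walls and floor 4 mm. Origin: centre of its underside; x points away from the robot towards the hinge, z up. It holds one of the three parts, lying on the floor near the middle (within 6 mm), turned up to about 0.6 rad from the box.
- lid_m (a joint): Hinge of the lid of box_m, rad: 0 shut, grows as it opens, up to 1.9 (leaning back). The hinge line lies along the box's y at its x = +75 mm, z = 60.5 mm. The lid is a flat 150 x 128 x 6 mm plate of 0.1 kg; its hinge is stiff enough that the lid stays at any angle; about 2 N at the knob moves it. Starts shut. As it opens, the knob goes up, over and finally behind the upright lid.
- lid_m_handle (a point): Grip point of the round black knob on the lid of box_m: a head 28 mm across and 16 mm thick, on a 12 mm stem, centred on the lid's width 30 mm from its front edge (120 mm from the hinge line); the point is the middle of the head, 35 mm above the lid's upper face (shut: 101.5 mm above the table). Axes turn with the lid; z is the knob's axis.
- box_t: One of three identical plain grey plastic parts boxes, fixed to the table: 150 (x) x 128 (y) x 60 high without lid, walls and floor 4 mm. Origin: centre of its underside; x points away from the robot towards the hinge, z up. It holds one of the three parts, lying on the floor near the middle (within 6 mm), turned up to about 0.6 rad from the box.
- lid_t (a joint): Hinge of the lid of box_t, rad: 0 shut, grows as it opens, up to 1.9 (leaning back). The hinge line lies along the box's y at its x = +75 mm, z = 60.5 mm. The lid is a flat 150 x 128 x 6 mm plate of 0.1 kg; its hinge is stiff enough that the lid stays at any angle; about 2 N at the knob moves it. Starts shut. As it opens, the knob goes up, over and finally behind the upright lid.
- lid_t_handle (a point): Grip point of the round black knob on the lid of box_t: a head 28 mm across and 16 mm thick, on a 12 mm stem, centred on the lid's width 30 mm from its front edge (120 mm from the hinge line); the point is the middle of the head, 35 mm above the lid's upper face (shut: 101.5 mm above the table). Axes turn with the lid; z is the knob's axis.
- mat: Plain off-white work mat 180 (x) x 150 (y) x 4 mm, fixed flat on the table. Origin: centre of its underside; z up.
- fan_mid (a point): Square black cooling fan 60 x 60 x 25 mm, in one of the boxes. Point: its centre.
- drive_mid (a point): Flat aluminium disk drive 100 (x) x 70 (y) x 15 mm, in one of the boxes. Point: its centre.
- spudger: Bystander: black plastic pry bar 140 (x) x 14 x 9 mm lying between the boxes. Origin: centre of its underside.
- pen: Bystander: white marker pen with a black cap, 130 (x) x 15 x 15 mm, lying between the boxes. Origin: centre of its underside.
- screwdriver: Bystander: screwdriver 180 mm long (x, handle to -x), handle 26 mm thick, lying behind the boxes. Origin: under its middle.
- tape: Bystander: roll of tape 90 mm across, 22 mm high, lying flat behind the boxes. Origin: centre of its underside.
- spray: Bystander: upright spray can, 54 mm across, 150 mm high, to the left. Origin: centre of its underside.
- bottle: Bystander: upright small bottle, 48 mm across, 120 mm high, to the right. Origin: centre of its underside.
- sink: The heat sink itself (see sink_mid). Origin: centre of its underside, 16 mm below sink_mid; x, y, z as there.

How it is judged:
By the outcome, as a careful person would: the job done as asked, in the order asked, and still so for the second after the job is handed in, with the robot touching nothing.
It also fails if it takes over 72 s, if anything falls off the work surface, if the arm or the gripper's body presses on something with over 40 N, if the wrist force passes 120 N, or if a joint passes its speed limit or range.

## Working session

There is one attempt and no reset: what is moved stays moved. The work goes in short steps, Python scripts to look and compute and a tool call to move; the robot and the scene stay as the last step left them, time stands still between calls to the robot, and variables do not carry over. Pictures are saved under pics/ and viewed, about 8 in all and at most 12, crops included, and the job is handed in when it is done.

Besides the shell and the picture viewer there is one more tool, called as a command line: name --argument value ..., lists and objects as JSON in quotes. drive_tool: Moves the arm, as the interface text tells. Its arguments: {"type":"object","properties":{"increments":{"type":"array","items":{"type":"object","properties":{"dx":{"type":"number"},"dy":{"type":"number"},"dz":{"type":"number"},"yaw":{"type":"number"},"fingers":{"type":"number"}}}}},"required":["increments"]}

```bash
mkdir -p pics; cat > h.py <<'E'
import numpy as np, cv2
from bench import manip
def cam(n):
    m=manip.camera_model(n); K=np.array(m["mtx"])
    if "R" in m: return K,np.array(m["R"]),np.array(m["t"])
    s=manip.get_state(); T=np.array(m["hand_eye"]); Re=np.array(s["ee_rot"]);p=np.array(s["tcp_pos"])
    Rw=Re@T[:3,:3]; o=Re@T[:3,3]+p
    return K,Rw.T,-Rw.T@o
def unproj(c,px,z):
    K,R,t=c; d=R.T@np.linalg.solve(K,np.array([px[0],px[1],1.])); o=-R.T@t
    return o+d*(z-o[2])/d[2]
def proj(c,X):
    K,R,t=c; q=K@(R@np.array(X)+t); return q[:2]/q[2]
def shot(n,f):
    c=cam(n); im=manip.camera(n); cv2.imwrite("pics/"+f,im); return c,im
E
python3 - <<'E'
from h import *
s=manip.get_state(); print(np.round(s["ee_rot"],3),s["tcp_pos"],s["clock"])
c,a=shot("top","top0.png"); 
for n in ["box_k","box_m","box_t","lid_k_handle","lid_m_handle","lid_t_handle","mat","spudger","pen","screwdriver","tape","spray","bottle"]:
    z=.1015 if "handle" in n else 0
    for d in manip.pinpoint("top",n)[:2]:
        print(n,np.round(d["position"]),round(d["confidence"],2),np.round(unproj(c,d["position"],z),3))
cs,b=shot("side","side0.png")
print("camT",-c[1].T@c[2],"camS",-cs[1].T@cs[2], manip.camera_model("wrist"))
for n in ["lid_k_handle","lid_m_handle","lid_t_handle"]:
    for d in manip.pinpoint("side",n)[:1]: print(n,d["position"],d["confidence"],unproj(cs,d["position"],.1015))
print(manip.get_state()["clock"])
E
```

```text
[[ 0.411 -0.001  0.912]
 [-0.912  0.002  0.411]
 [-0.002 -1.     0.   ]] [ 0.27731773 -0.6146415   0.23741572] 0.0
box_k [245. 231.] 0.96 [0.52  0.115 0.   ]
box_k [396. 238.] 0.9 [ 0.494 -0.355  0.   ]
box_m [245. 231.] 0.96 [0.52  0.115 0.   ]
box_m [396. 238.] 0.9 [ 0.494 -0.355  0.   ]
box_t [245. 231.] 0.96 [0.52  0.115 0.   ]
box_t [396. 238.] 0.9 [ 0.494 -0.355  0.   ]
lid_k_handle [244. 244.] 0.75 [0.478 0.111 0.101]
lid_m_handle [402. 252.] 0.94 [ 0.446 -0.349  0.101]
lid_t_handle [159. 253.] 0.71 [0.456 0.359 0.101]
mat [318. 244.] 0.58 [ 0.478 -0.112  0.   ]
spudger [209. 260.] 0.73 [0.434 0.227 0.   ]
spudger [404. 253.] 0.3 [ 0.444 -0.378  0.   ]
pen [362. 250.] 0.66 [ 0.455 -0.249  0.   ]
pen [168. 238.] 0.26 [0.503 0.353 0.   ]
screwdriver [243. 163.] 0.71 [0.737 0.119 0.   ]
tape [316. 157.] 0.5 [ 0.754 -0.114  0.   ]
tape [464. 240.] 0.33 [ 0.483 -0.571  0.   ]
spray [ 94. 253.] 0.73 [0.459 0.585 0.   ]
bottle [463. 241.] 0.57 [ 0.48  -0.566  0.   ]
camT [0.42569762 0.01276604 1.55809563] camS [-0.21467689  1.01049821  1.10301476] {'mtx': array([[322.03556827,   0.        , 286.66145013],
       [  0.        , 322.03556827, 210.22118194],
       [  0.        ,   0.        ,   1.        ]]), 'hand_eye': array([[ 9.99999652e-01,  6.36660527e-04,  5.39295709e-04,
         9.03013592e-04],
       [-3.23450286e-04, -3.00008629e-01,  9.53936433e-01,
        -1.46575106e-01],
       [ 7.69127038e-04, -9.53936275e-01, -3.00008318e-01,
         7.82494751e-02],
       [ 0.00000000e+00,  0.00000000e+00,  0.00000000e+00,
         1.00000000e+00]])}
lid_k_handle [279.0, 233.7] 0.72 [0.47807977 0.09924894 0.1015    ]
lid_m_handle [344.1, 178.9] 0.63 [ 0.46615503 -0.34107464  0.1015    ]
lid_t_handle [234.9, 282.0] 0.92 [0.452203   0.36629113 0.1015    ]
0.9
```

View pics/top0.png

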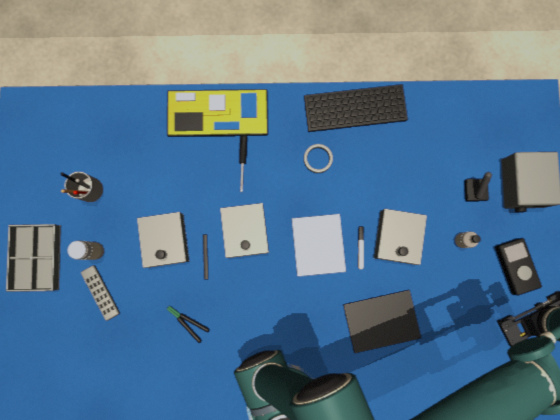

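View pics/side0.png

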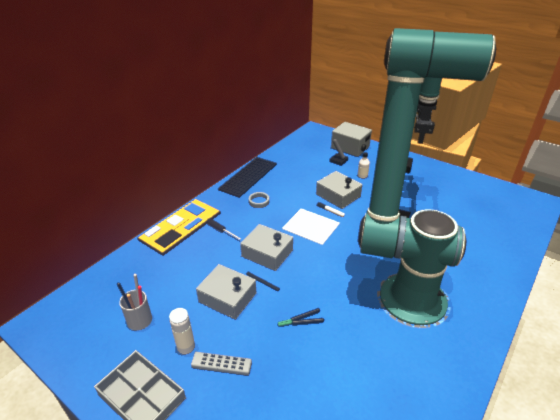

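The top view shows lids at (162,240), (244,231) and (402,237) and the mat at (318,245). The arm is lower right. The side view confirms three shut boxes with their knobs. Next I fit the box poses from masks in both views.

```bash
cat > fit.py <<'E'
from h import *
from scipy.optimize import minimize
def hullmask(c,p,dim,S=4):
    x,y,a=p; L,W,H=dim; R=np.array([[np.cos(a),-np.sin(a)],[np.sin(a),np.cos(a)]])
    P=[proj(c,[*(R@[sx*L/2,sy*W/2]+[x,y]),z]) for sx in(-1,1) for sy in(-1,1) for z in(0,H)]
    m=np.zeros((420,560),np.uint8)
    cv2.fillConvexPoly(m,cv2.convexHull((np.array(P)*16).round().astype(np.int32)),255,lineType=cv2.LINE_AA,shift=4)
    return m/255.
def fit(views,p0,dim):
    def f(q):
        p=[p0[0]+q[0]/100,p0[1]+q[1]/100,q[2]/10+p0[2]]; e=0
        for c,m in views:
            r=hullmask(c,p,dim); e+=1-np.minimum(r,m).sum()/np.maximum(r,m).sum()
        return e
    b=min((minimize(f,[0,0,k],method="Nelder-Mead",options=dict(initial_simplex=np.array([[0,0,k],[1,0,k],[0,1,k],[0,0,k+1.]]),xatol=.01,fatol=1e-4)) for k in(-1.5,1.5)),key=lambda r:r.fun)
    q=b.x; return np.array([p0[0]+q[0]/100,p0[1]+q[1]/100,p0[2]+q[2]/10]),b.fun
E
python3 - <<'E'
from fit import *
def near(ms,px):
    ms=[d for d in ms if np.hypot(*(np.array(d["position"])-px))<40]
    return max(ms,key=lambda d:d["confidence"])["mask"].astype(float) if ms else None
S={}
for n in("top","side"): S[n]=(cam(n),manip.camera(n))
for thing,dim,p0s in(("box_k",(.15,.128,.0665),{"L":(.5,.35,0),"M":(.52,.115,0),"R":(.494,-.355,0)}),("mat",(.18,.15,.004),{"mat":(.478,-.112,0)})):
    mm={n:manip.masks_of(n,thing) for n in S}
    if thing=="box_k":
        ml={n:manip.masks_of(n,"lid_k") for n in S}
    for k,p0 in p0s.items():
        for use in(("top",),("top","side")):
            v=[]
            for n in use:
                px=proj(S[n][0],[*p0[:2],.05]); m=near(mm[n],px)
                if m is None: print("none",n,k); continue
                if thing=="box_k":
                    l=near(ml[n],px)
                    if l is not None: m=np.maximum(m,l)
                v.append((S[n][0],m))
            p,e=fit(v,p0,dim); print(k,use,np.round(p,4),round(e,3), "knob",np.round(p[:2]-.045*np.array([np.cos(p[2]),np.sin(p[2])]),4))
E
```

```text
L ('top',) [0.4969 0.3595 0.1321] 0.057 knob [0.4523 0.3535]
L ('top', 'side') [0.4982 0.3628 0.1266] 0.13 knob [0.4535 0.3571]
M ('top',) [0.5208 0.113  0.1267] 0.056 knob [0.4762 0.1073]
none side M
M ('top', 'side') [0.5208 0.113  0.1267] 0.056 knob [0.4762 0.1073]
R ('top',) [ 0.4955 -0.3603 -0.1663] 0.059 knob [ 0.4511 -0.3529]
R ('top', 'side') [ 0.4957 -0.3594 -0.1662] 0.136 knob [ 0.4513 -0.3519]
mat ('top',) [ 0.4772 -0.1132  0.0984] 0.092 knob [ 0.4324 -0.1177]
mat ('top', 'side') [ 0.4778 -0.1117  0.0865] 0.199 knob [ 0.433  -0.1156]
```

drive_tool --increments '[{"yaw":-0.15},{"yaw":-0.15},{"yaw":-0.15},{"yaw":-0.15},{"yaw":-0.15},{"yaw":-0.15},{"yaw":-0.15},{"yaw":-0.15},{"yaw":-0.15},{"yaw":-0.15},{"yaw":-0.15},{"yaw":-0.15}]'

```text
invalid input
```

drive_tool --increments '[{"yaw":-0.15},{"yaw":-0.15},{"yaw":-0.15},{"yaw":-0.15},{"yaw":-0.15},{}]'

```text
invalid input
```

```bash
cat >> h.py <<'E'
def todo(target,yawx=None):
    """remaining shift in tool axes (mm) and turn about tool y"""
    s=manip.get_state(); R=np.array(s["ee_rot"]); d=R.T@(np.array(target)-s["tcp_pos"])*1000
    a=np.arctan2(R[1,0],R[0,0]); y=None
    if yawx is not None: y=-(yawx-a+np.pi)%(2*np.pi)-np.pi if False else -((yawx-a+np.pi)%(2*np.pi)-np.pi)
    print("d",np.round(d,1),"yaw",y,"tcp",np.round(s["tcp_pos"],4),"t",round(s["clock"],2),"F",np.round(s["wrist_force"],1),"w",round(s["gripper_width"],4),"q",np.round(s["joints"],2))
E
python3 - <<'E'
from h import *
todo([.4515,-.352,.18],np.pi/2-.166)
E
```

```text
d [-168.5   58.7  266.8] yaw -2.5517931130809366 tcp [ 0.2776 -0.6153  0.2387] t 1.3 F [-0.1  0.2 -1. ] w 0.0882 q [-1.18  0.26  1.6  -0.    1.27 -0.04]
```

drive_tool --increments '[{"dx":0,"dy":0,"dz":0,"yaw":-0.15,"fingers":-1},{"dx":0,"dy":0,"dz":0,"yaw":-0.15,"fingers":-1},{"dx":0,"dy":0,"dz":0,"yaw":-0.15,"fingers":-1},{"dx":0,"dy":0,"dz":0,"yaw":-0.15,"fingers":-1},{"dx":0,"dy":0,"dz":0,"yaw":-0.15,"fingers":-1},{"dx":0,"dy":0,"dz":0,"yaw":-0.15,"fingers":-1},{"dx":0,"dy":0,"dz":0,"yaw":-0.15,"fingers":-1},{"dx":0,"dy":0,"dz":0,"yaw":-0.15,"fingers":-1},{"dx":0,"dy":0,"dz":0,"yaw":-0.15,"fingers":-1},{"dx":0,"dy":0,"dz":0,"yaw":-0.15,"fingers":-1},{"dx":0,"dy":0,"dz":0,"yaw":-0.15,"fingers":-1},{"dx":0,"dy":0,"dz":0,"yaw":-0.15,"fingers":-1}]'

```text
clock: 2.5
tcp_pos: [0.2776, -0.6153, 0.2387]
ee_rot: [[0.791, 0.0, -0.612], [0.612, -0.0, 0.791], [0.0, -1.0, -0.0]]
wrist_force: [0.3, 0.1, 0.7]
gripper_width: 0.0881
```

drive_tool --increments '[{"dx":0,"dy":0,"dz":0,"yaw":-0.15,"fingers":-1},{"dx":0,"dy":0,"dz":0,"yaw":-0.15,"fingers":-1},{"dx":0,"dy":0,"dz":0,"yaw":-0.15,"fingers":-1},{"dx":0,"dy":0,"dz":0,"yaw":-0.15,"fingers":-1},{"dx":0,"dy":0,"dz":0,"yaw":-0.15,"fingers":-1},{"dx":0,"dy":0,"dz":0,"yaw":0,"fingers":-1}]'

```text
clock: 3.1
tcp_pos: [0.2853, -0.612, 0.2386]
ee_rot: [[0.182, -0.01, -0.983], [0.983, -0.005, 0.182], [-0.006, -1.0, 0.009]]
wrist_force: [0.0, -0.1, -0.4]
gripper_width: 0.0882
```

```bash
python3 - <<'E'
from h import *
todo([.4515,-.352,.18],np.pi/2-.166)
E
```

```text
d [ 286.2   55.7 -116.8] yaw -0.016733062825252887 tcp [ 0.2853 -0.612   0.2386] t 3.1 F [ 0.  -0.1 -0.4] w 0.0882 q [-1.17  0.26  1.6  -0.01  1.27 -2.55]
```

drive_tool --increments '[{"dx":40,"dy":0,"dz":-16,"yaw":0,"fingers":-0.5},{"dx":40,"dy":0,"dz":-16,"yaw":0,"fingers":-0.5},{"dx":40,"dy":0,"dz":-16,"yaw":0,"fingers":-0.5},{"dx":40,"dy":0,"dz":-16,"yaw":0,"fingers":-0.5},{"dx":40,"dy":0,"dz":-16,"yaw":0,"fingers":-0.5},{"dx":40,"dy":10,"dz":-16,"yaw":0,"fingers":-0.5},{"dx":40,"dy":20,"dz":-16,"yaw":0,"fingers":-0.5},{"dx":0,"dy":20,"dz":0,"yaw":0,"fingers":-0.5},{"dx":0,"dy":0,"dz":0,"yaw":0,"fingers":-0.5},{"dx":0,"dy":0,"dz":0,"yaw":0,"fingers":-0.5}]'

```text
clock: 4.1
tcp_pos: [0.4448, -0.3576, 0.1858]
ee_rot: [[0.181, -0.011, -0.983], [0.983, -0.004, 0.181], [-0.006, -1.0, 0.01]]
wrist_force: [0.6, -0.1, 0.2]
gripper_width: 0.0661
```

```bash
python3 - <<'E'
from h import *
todo([.4515,-.352,.0825],np.pi/2-.166)
c,im=shot("wrist","w1.png")
for d in manip.pinpoint("wrist","lid_k_handle")[:2]: print(d["position"],d["confidence"],unproj(c,d["position"],.1015))
for d in manip.pinpoint("wrist","box_k")[:2]: print(d["position"],d["confidence"],unproj(c,d["position"],0))
E
```

```text
d [  7.4 103.2  -6.7] yaw -0.01618985085837199 tcp [ 0.4448 -0.3576  0.1858] t 4.1 F [ 0.6 -0.1  0.2] w 0.0661 q [-0.71  0.11  1.88 -0.01  1.15 -2.1 ]
[295.7, 234.1] 0.82 [ 0.49870476 -0.35904732  0.        ]
```

View pics/w1.png

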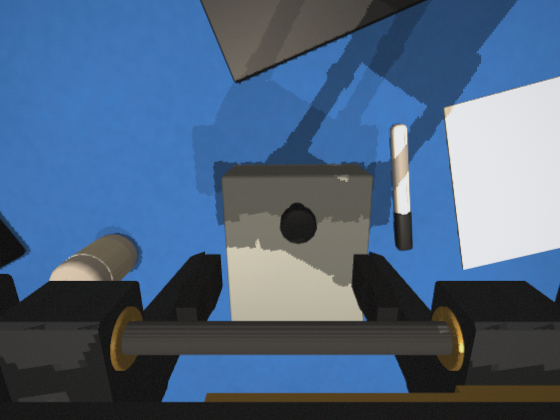

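The wrist view shows the knob head at about (298,221). The box is seen between the fingers, pen right of it, bottle left.

```bash
python3 - <<'E'
from h import *
c=cam("wrist")
im=cv2.imread("pics/w1.png"); m=(im.max(2)<45).astype(np.uint8); m[:195]=0;m[250:]=0;m[:,:270]=0;m[:,330:]=0
n,l,st,ce=cv2.connectedComponentsWithStats(m); i=1+np.argmax(st[1:,4]); print(st[i],ce[i])
x,y,w,h,_=st[i]; print(unproj(c,[x+w/2,y+h-w/2],.1095), proj(c,[.4515,-.352,.1015]))
todo([.4515,-.352,.0825],np.pi/2-.166)
E
```

```text
[ 281  203   36   40 1097] [297.88696445 223.31905196]
[ 0.45122742 -0.35187443  0.1095    ] [298.60019394 221.83379001]
d [  8.8 104.6  -5.7] yaw -0.017836384400815142 tcp [ 0.4453 -0.359   0.1872] t 4.25 F [-0.1 -0.2  0.9] w 0.066 q [-0.72  0.11  1.88 -0.01  1.15 -2.1 ]
```

drive_tool --increments '[{"dx":8,"dy":0,"dz":-6,"yaw":-0.016,"fingers":-0.5},{"dx":0,"dy":35,"dz":0,"yaw":0,"fingers":-0.5},{"dx":0,"dy":35,"dz":0,"yaw":0,"fingers":-0.5},{"dx":0,"dy":20,"dz":0,"yaw":0,"fingers":-0.5},{"dx":0,"dy":13,"dz":0,"yaw":0,"fingers":-0.5},{"dx":0,"dy":0,"dz":0,"yaw":0,"fingers":-0.5},{"dx":0,"dy":0,"dz":0,"yaw":0,"fingers":1},{"dx":0,"dy":0,"dz":0,"yaw":0,"fingers":1},{"dx":0,"dy":0,"dz":0,"yaw":0,"fingers":1},{"dx":0,"dy":0,"dz":0,"yaw":0,"fingers":1},{"dx":0,"dy":0,"dz":0,"yaw":0,"fingers":1},{"dx":0,"dy":0,"dz":0,"yaw":0,"fingers":1}]'

```text
clock: 5.45
tcp_pos: [0.4517, -0.3508, 0.0832]
ee_rot: [[0.166, -0.01, -0.986], [0.986, -0.004, 0.166], [-0.006, -1.0, 0.009]]
wrist_force: [0.4, 3.4, 3.5]
gripper_width: 0.0264
```

```bash
python3 - <<'E'
from h import *
todo([.4515,-.352,.0825],np.pi/2-.166)
th=np.linspace(0,1.65,13); x=-120*np.cos(th)+41*np.sin(th); z=120*np.sin(th)+41*np.cos(th)
print(np.round(np.c_[-np.diff(z),-np.diff(x)]))
print(z-41, x+120)
E
```

```text
d [-1.2  0.7 -0. ] yaw -0.000869964883658092 tcp [ 0.4517 -0.3508  0.0832] t 5.45 F [0.4 3.4 3.5] w 0.0264 q [-0.7   0.22  1.97 -0.01  0.96 -2.1 ]
[[-16.  -7.]
 [-15.  -9.]
 [-14. -11.]
 [-12. -13.]
 [-10. -14.]
 [ -8. -15.]
 [ -6. -16.]
 [ -4. -17.]
 [ -1. -17.]
 [  1. -17.]
 [  3. -17.]
 [  6. -16.]]
[ 0.         16.06108907 31.04506554 44.66908466 56.67597288 66.83908239
 74.96656946 80.90501571 84.54232419 85.80983529 84.68362287 81.18494586
 75.37984697] [  0.           6.75234168  15.6424007   26.50236402  39.12723374
  53.27869674  68.6896232   85.06910903 102.10796719 119.48456398
 136.87089038 153.93875373 170.36597282]
```

drive_tool --increments '[{"dx":0,"dy":-16,"dz":-7,"yaw":0,"fingers":1},{"dx":0,"dy":-15,"dz":-9,"yaw":0,"fingers":1},{"dx":0,"dy":-14,"dz":-11,"yaw":0,"fingers":1},{"dx":0,"dy":-12,"dz":-13,"yaw":0,"fingers":1},{"dx":0,"dy":-10,"dz":-14,"yaw":0,"fingers":1},{"dx":0,"dy":-8,"dz":-15,"yaw":0,"fingers":1}]'

```text
clock: 6.05
tcp_pos: [0.5184, -0.3624, 0.1583]
ee_rot: [[0.166, -0.015, -0.986], [0.986, -0.004, 0.166], [-0.007, -1.0, 0.014]]
wrist_force: [-5.3, 1.0, 5.2]
gripper_width: 0.0265
```

drive_tool --increments '[{"dx":0,"dy":-6,"dz":-16,"yaw":0,"fingers":1},{"dx":0,"dy":-4,"dz":-17,"yaw":0,"fingers":1},{"dx":0,"dy":-1,"dz":-17,"yaw":0,"fingers":1},{"dx":0,"dy":1,"dz":-17,"yaw":0,"fingers":1},{"dx":0,"dy":3,"dz":-17,"yaw":0,"fingers":1},{"dx":0,"dy":6,"dz":-16,"yaw":0,"fingers":1},{"dx":0,"dy":0,"dz":0,"yaw":0,"fingers":1}]'

```text
clock: 6.75
tcp_pos: [0.6205, -0.3802, 0.1571]
ee_rot: [[0.165, -0.009, -0.986], [0.986, -0.007, 0.165], [-0.009, -1.0, 0.007]]
wrist_force: [0.6, -2.8, 3.0]
gripper_width: 0.0265
```

```bash
python3 - <<'E'
from h import *
todo([.4515,-.352,.0825],np.pi/2-.166)
c,im=shot("wrist","w2.png")
for n in ["sink","fan_mid","drive_mid"]:
    for d in manip.masks_of("wrist",n)[:2]: print("wrist",n,d["position"],d["confidence"])
ct,a=shot("top","top2.png")
for n in ["sink","fan_mid","drive_mid"]:
    for d in manip.masks_of("top",n)[:2]: print("top",n,d["position"],d["confidence"])
cv2.imwrite("pics/v2.png",np.vstack([im[::1][:, :560],cv2.resize(a[180:300,320:480],(560,420))])[:,:][::1])
v=np.hstack([cv2.resize(im,(400,300)),cv2.resize(a[180:300,320:480],(400,300))]);cv2.imwrite("pics/v2.png",v)
E
```

```text
d [  0.5  75.9 170.8] yaw 0.00023859317494290266 tcp [ 0.6205 -0.3802  0.1571] t 6.75 F [ 0.6 -2.8  3. ] w 0.0265 q [-0.58  0.42  1.55 -0.01  1.17 -1.98]
wrist fan_mid [286.3, 40.4] 0.7
top sink [242.9, 230.2] 0.49
top fan_mid [390.3, 236.0] 0.67
top drive_mid [472.4, 237.8] 0.73
top drive_mid [242.1, 227.4] 0.65
```

View pics/v2.png

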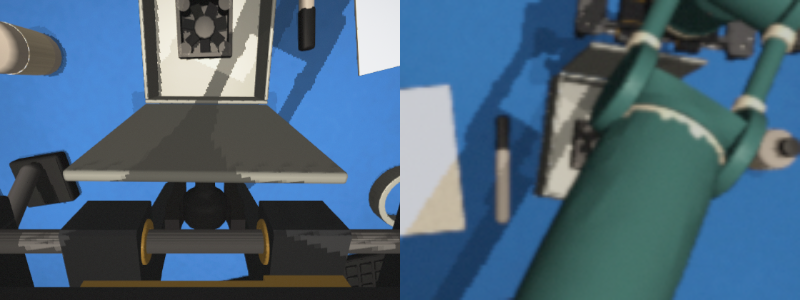

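Wrist view: the fan is in the right box, seen at about (286,40) in the full picture. I'll release the knob, rise and go to the middle box.

drive_tool --increments '[{"dx":0,"dy":0,"dz":0,"yaw":0,"fingers":-0.3},{"dx":0,"dy":0,"dz":0,"yaw":0,"fingers":-0.3},{"dx":0,"dy":0,"dz":0,"yaw":0,"fingers":-0.3},{"dx":0,"dy":-20,"dz":0,"yaw":0,"fingers":-0.5},{"dx":0,"dy":-40,"dz":0,"yaw":0,"fingers":-0.5},{"dx":0,"dy":-45,"dz":0,"yaw":0,"fingers":-0.5},{"dx":0,"dy":0,"dz":0,"yaw":0,"fingers":-0.5}]'

```text
clock: 7.85
tcp_pos: [0.6228, -0.3796, 0.2706]
ee_rot: [[0.165, -0.0, -0.986], [0.986, -0.011, 0.165], [-0.011, -1.0, -0.002]]
wrist_force: [0.4, -0.4, 1.0]
gripper_width: 0.0658
```

drive_tool --increments '[{"dx":0,"dy":0,"dz":0,"yaw":-0.146,"fingers":-0.5},{"dx":0,"dy":0,"dz":0,"yaw":-0.146,"fingers":-0.5},{"dx":0,"dy":0,"dz":0,"yaw":0,"fingers":-0.5}]'

```text
clock: 8.15
tcp_pos: [0.6195, -0.3776, 0.2611]
ee_rot: [[-0.126, -0.012, -0.992], [0.992, -0.003, -0.126], [-0.002, -1.0, 0.012]]
wrist_force: [-0.7, 0.5, -0.7]
gripper_width: 0.0661
```

```bash
python3 - <<'E'
from h import *
todo([.4765,.108,.18],np.pi/2+.127)
E
```

```text
d [499.9  81.1  79.7] yaw -0.0008327887586330185 tcp [ 0.6195 -0.3776  0.2611] t 8.15 F [-0.7  0.5 -0.7] w 0.0661 q [-0.58  0.35  1.45 -0.01  1.35 -2.27]
```

drive_tool --increments '[{"dx":45,"dy":0,"dz":8,"yaw":0,"fingers":-0.5},{"dx":45,"dy":0,"dz":8,"yaw":0,"fingers":-0.5},{"dx":45,"dy":0,"dz":8,"yaw":0,"fingers":-0.5},{"dx":45,"dy":0,"dz":8,"yaw":0,"fingers":-0.5},{"dx":45,"dy":0,"dz":8,"yaw":0,"fingers":-0.5},{"dx":45,"dy":0,"dz":8,"yaw":0,"fingers":-0.5},{"dx":45,"dy":0,"dz":8,"yaw":0,"fingers":-0.5},{"dx":45,"dy":10,"dz":8,"yaw":0,"fingers":-0.5},{"dx":45,"dy":20,"dz":8,"yaw":0,"fingers":-0.5},{"dx":45,"dy":20,"dz":8,"yaw":0,"fingers":-0.5},{"dx":40,"dy":20,"dz":0,"yaw":0,"fingers":-0.5},{"dx":10,"dy":10,"dz":0,"yaw":0,"fingers":-0.5}]'

```text
clock: 9.35
tcp_pos: [0.4743, 0.1103, 0.1789]
ee_rot: [[-0.125, -0.014, -0.992], [0.992, -0.004, -0.125], [-0.002, -1.0, 0.015]]
wrist_force: [-0.3, -0.5, -0.1]
gripper_width: 0.0658
```

```bash
cat > knob.py <<'E'
from h import *
def knob(pred,yaw,f):
    todo([*pred,.0825],yaw)
    c,im=shot("wrist",f); u,v=proj(c,[*pred,.1095]).astype(int); print("pred px",u,v)
    m=(im.max(2)<45).astype(np.uint8); k=np.zeros_like(m); k[v-32:v+36,u-34:u+34]=1; m*=k
    n,l,st,ce=cv2.connectedComponentsWithStats(m); i=1+np.argmax(st[1:,4]); x,y,w,h,_=st[i]; print(st[i])
    X=unproj(c,[x+w/2,y+h-w/2],.1095); print("knob",np.round(X,4)); todo([X[0],X[1],.0825],yaw)
E
python3 - <<'E'
from knob import *
knob([.4765,.108],np.pi/2+.127,"w3.png")
E
```

```text
d [-2.4 96.4 -3.2] yaw -0.0014857816742575025 tcp [0.4743 0.1103 0.1789] t 9.35 F [-0.3 -0.5 -0.1] w 0.0658 q [ 0.18 -0.04  2.05 -0.    1.14 -1.52]
pred px 284 226
[ 269  203   36   41 1121]
knob [0.4761 0.1099 0.1095]
d [ 0.  95.3 -3.6] yaw -0.0008421565886962412 tcp [0.4741 0.1099 0.1778] t 9.4 F [-0.3  0.1 -1.1] w 0.0661 q [ 0.18 -0.04  2.05 -0.    1.14 -1.52]
```

drive_tool --increments '[{"dx":-1,"dy":30,"dz":-3,"yaw":0,"fingers":-0.5},{"dx":0,"dy":35,"dz":0,"yaw":0,"fingers":-0.5},{"dx":0,"dy":20,"dz":0,"yaw":0,"fingers":-0.5},{"dx":0,"dy":9,"dz":0,"yaw":0,"fingers":-0.5},{"dx":0,"dy":0,"dz":0,"yaw":0,"fingers":-0.5},{"dx":0,"dy":0,"dz":0,"yaw":0,"fingers":1},{"dx":0,"dy":0,"dz":0,"yaw":0,"fingers":1},{"dx":0,"dy":0,"dz":0,"yaw":0,"fingers":1},{"dx":0,"dy":0,"dz":0,"yaw":0,"fingers":1},{"dx":0,"dy":0,"dz":0,"yaw":0,"fingers":1},{"dx":0,"dy":0,"dz":0,"yaw":0,"fingers":1}]'

```text
clock: 10.5
tcp_pos: [0.4793, 0.1098, 0.088]
ee_rot: [[-0.123, -0.01, -0.992], [0.992, 0.002, -0.123], [0.003, -1.0, 0.009]]
wrist_force: [-1.7, 14.5, 2.3]
gripper_width: 0.0268
```

drive_tool --increments '[{"dx":0,"dy":-16,"dz":-7,"yaw":0,"fingers":1},{"dx":0,"dy":-15,"dz":-9,"yaw":0,"fingers":1},{"dx":0,"dy":-14,"dz":-11,"yaw":0,"fingers":1},{"dx":0,"dy":-12,"dz":-13,"yaw":0,"fingers":1}]'

```text
clock: 10.9
tcp_pos: [0.517, 0.1139, 0.1438]
ee_rot: [[-0.125, -0.016, -0.992], [0.992, -0.001, -0.125], [0.001, -1.0, 0.016]]
wrist_force: [-5.5, 7.9, -0.1]
gripper_width: 0.0264
```

drive_tool --increments '[{"dx":0,"dy":-10,"dz":-14,"yaw":0,"fingers":1},{"dx":0,"dy":-8,"dz":-15,"yaw":0,"fingers":1},{"dx":0,"dy":-6,"dz":-16,"yaw":0,"fingers":1},{"dx":0,"dy":-4,"dz":-17,"yaw":0,"fingers":1},{"dx":0,"dy":-1,"dz":-17,"yaw":0,"fingers":1},{"dx":0,"dy":1,"dz":-17,"yaw":0,"fingers":1},{"dx":0,"dy":3,"dz":-17,"yaw":0,"fingers":1},{"dx":0,"dy":6,"dz":-16,"yaw":0,"fingers":1},{"dx":0,"dy":0,"dz":0,"yaw":0,"fingers":1}]'

```text
clock: 11.8
tcp_pos: [0.6506, 0.1283, 0.1627]
ee_rot: [[-0.125, -0.006, -0.992], [0.992, -0.004, -0.125], [-0.003, -1.0, 0.006]]
wrist_force: [2.1, -0.7, 4.4]
gripper_width: 0.0264
```

```bash
python3 - <<'E'
from h import *
todo([.4515,-.352,.0825],np.pi/2-.166)
c,im=shot("wrist","w4.png")
for n in ["sink","fan_mid","drive_mid"]:
    for d in manip.masks_of("wrist",n)[:2]: print("wrist",n,d["position"],d["confidence"])
cs,a=shot("side","side4.png")
v=np.hstack([cv2.resize(im,(400,300)),cv2.resize(a[180:300,200:360],(400,300))]);cv2.imwrite("pics/v4.png",v)
E
```

```text
d [-451.4   83.1  257.1] yaw 0.29136197600344005 tcp [0.6506 0.1283 0.1627] t 11.8 F [ 2.1 -0.7  4.4] w 0.0264 q [ 0.16  0.3   1.7  -0.    1.15 -1.54]
wrist sink [296.4, 51.0] 0.89
wrist fan_mid [553.6, 117.4] 0.64
```

View pics/v4.png

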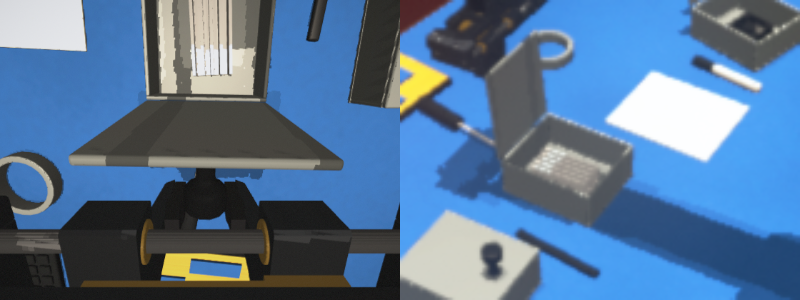

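The heat sink (fins visible) is in the middle box, at about (296,51) in the wrist picture, and the side view agrees. I'll release and rise to look at it from above.

drive_tool --increments '[{"dx":0,"dy":0,"dz":0,"yaw":0,"fingers":-0.3},{"dx":0,"dy":0,"dz":0,"yaw":0,"fingers":-0.3},{"dx":0,"dy":0,"dz":0,"yaw":0,"fingers":-0.3},{"dx":0,"dy":-20,"dz":0,"yaw":0,"fingers":-0.5},{"dx":0,"dy":-40,"dz":0,"yaw":0,"fingers":-0.5},{"dx":0,"dy":-45,"dz":0,"yaw":0,"fingers":-0.5},{"dx":0,"dy":0,"dz":40,"yaw":0,"fingers":-0.5},{"dx":0,"dy":0,"dz":40,"yaw":0,"fingers":-0.5},{"dx":0,"dy":0,"dz":40,"yaw":0,"fingers":-0.5},{"dx":0,"dy":0,"dz":45,"yaw":0,"fingers":-0.5},{"dx":0,"dy":0,"dz":0,"yaw":0,"fingers":-0.5},{"dx":0,"dy":0,"dz":0,"yaw":0,"fingers":-0.5}]'

```text
clock: 13.25
tcp_pos: [0.4841, 0.1075, 0.268]
ee_rot: [[-0.125, -0.01, -0.992], [0.992, -0.005, -0.125], [-0.003, -1.0, 0.011]]
wrist_force: [0.0, 0.3, 0.6]
gripper_width: 0.0659
```

```bash
python3 - <<'E'
from fit import *
todo([.52,.113,.26],np.pi/2+.127)
c,im=shot("wrist","w5.png")
for d in manip.pinpoint("wrist","sink_mid")[:1]: print("pin",d["position"],d["confidence"],unproj(c,d["position"],.02))
ms=manip.masks_of("wrist","sink"); d=ms[0]; m=d["mask"].astype(float); print(d["position"],d["confidence"],m.sum())
# sink sits on floor z=.004: shift camera so floor is z=0
K,R,t=c; c2=(K,R,t+R@np.array([0,0,.004]))
best=[fit([(c2,m)],(*unproj(c,d["position"],.02)[:2],a),(.09,.045,.032)) for a in(-.3,.13,.5)]
for b in best: print(np.round(b[0],4),round(b[1],3))
p=min(best,key=lambda b:b[1])[0]
h=(hullmask(c2,p,(.09,.045,.032))>.5).astype(np.uint8); o=im.copy()
cv2.drawContours(o,cv2.findContours(h,0,2)[0],-1,(0,0,255),1); cv2.drawContours(o,cv2.findContours(m.astype(np.uint8),0,2)[0],-1,(0,255,0),1)
cv2.imwrite("pics/v5.png",o)
E
```

```text
d [  1.    7.6 -36.4] yaw -0.0013639278341450733 tcp [0.4841 0.1075 0.268 ] t 13.25 F [0.  0.3 0.6] w 0.0659 q [ 0.17 -0.09  1.93 -0.    1.31 -1.53]
pin [291.7, 207.8] 0.7 [0.52413339 0.11748144 0.02      ]
[292.2, 208.1] 0.89 2607.0
[0.5248 0.1181 0.1721] 0.096
[0.5248 0.1182 0.1775] 0.096
[0.5247 0.1182 0.1729] 0.096
```

View pics/v5.png

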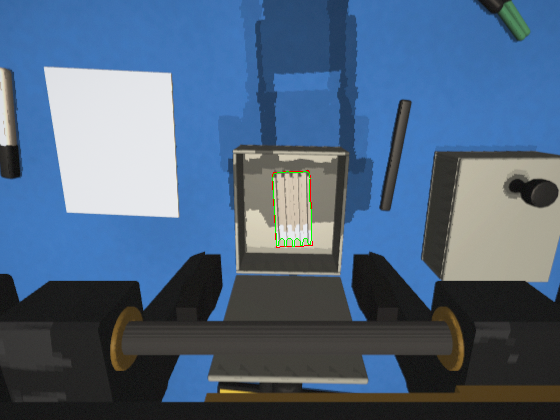

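Overlay: the fitted outline (red) matches the sink mask (green), centre about (292,208). The sink is at (0.525, 0.118), yaw 0.175.

drive_tool --increments '[{"dx":0,"dy":0,"dz":0,"yaw":-0.048,"fingers":-0.4},{"dx":3,"dy":0,"dz":-22,"yaw":0,"fingers":-0.4},{"dx":0,"dy":0,"dz":-20,"yaw":0,"fingers":-0.4},{"dx":0,"dy":45,"dz":0,"yaw":0,"fingers":-0.4},{"dx":0,"dy":45,"dz":0,"yaw":0,"fingers":-0.4},{"dx":0,"dy":45,"dz":0,"yaw":0,"fingers":-0.4},{"dx":0,"dy":30,"dz":0,"yaw":0,"fingers":-0.4},{"dx":0,"dy":20,"dz":0,"yaw":0,"fingers":-0.4},{"dx":0,"dy":0,"dz":0,"yaw":0,"fingers":-0.4},{"dx":0,"dy":0,"dz":0,"yaw":0,"fingers":-0.4}]'

```text
clock: 14.4
tcp_pos: [0.5248, 0.1171, 0.0825]
ee_rot: [[-0.173, -0.011, -0.985], [0.985, -0.005, -0.172], [-0.003, -1.0, 0.012]]
wrist_force: [0.5, 0.3, -0.3]
gripper_width: 0.0612
```

```bash
python3 - <<'E'
from h import *
todo([.5248,.1182,.009],np.pi/2+.175)
todo([.5248,.1182,.009],np.pi/2+.175)
E
```

```text
d [ 1.3 73.4 -1.1] yaw -0.0016272114995090625 tcp [0.5248 0.1171 0.0825] t 14.4 F [ 0.5  0.3 -0.3] w 0.0612 q [ 0.17  0.17  2.03 -0.    0.95 -1.57]
d [ 1.3 73.4 -1.1] yaw -0.0016272114995090625 tcp [0.5248 0.1171 0.0825] t 14.4 F [ 0.5  0.3 -0.3] w 0.0612 q [ 0.17  0.17  2.03 -0.    0.95 -1.57]
```

drive_tool --increments '[{"dx":1,"dy":25,"dz":-1,"yaw":0,"fingers":-0.4},{"dx":0,"dy":25,"dz":0,"yaw":0,"fingers":-0.4},{"dx":0,"dy":15,"dz":0,"yaw":0,"fingers":-0.4},{"dx":0,"dy":8,"dz":0,"yaw":0,"fingers":-0.4},{"dx":0,"dy":0,"dz":0,"yaw":0,"fingers":-0.4},{"dx":0,"dy":0,"dz":0,"yaw":0,"fingers":1},{"dx":0,"dy":0,"dz":0,"yaw":0,"fingers":1},{"dx":0,"dy":0,"dz":0,"yaw":0,"fingers":1},{"dx":0,"dy":0,"dz":0,"yaw":0,"fingers":1},{"dx":0,"dy":0,"dz":0,"yaw":0,"fingers":1}]'

```text
clock: 15.4
tcp_pos: [0.5251, 0.1181, 0.0109]
ee_rot: [[-0.172, -0.008, -0.985], [0.985, -0.004, -0.172], [-0.003, -1.0, 0.009]]
wrist_force: [-0.0, 0.2, 6.0]
gripper_width: 0.045
```

drive_tool --increments '[{"dx":0,"dy":-15,"dz":0,"yaw":0,"fingers":1},{"dx":0,"dy":-25,"dz":0,"yaw":0,"fingers":1},{"dx":0,"dy":-30,"dz":0,"yaw":0,"fingers":1},{"dx":0,"dy":-30,"dz":0,"yaw":0,"fingers":1},{"dx":0,"dy":-20,"dz":0,"yaw":0,"fingers":1},{"dx":0,"dy":0,"dz":0,"yaw":0.085,"fingers":1},{"dx":0,"dy":0,"dz":0,"yaw":0,"fingers":1}]'

```text
clock: 16.1
tcp_pos: [0.5255, 0.1183, 0.1311]
ee_rot: [[-0.088, -0.009, -0.996], [0.996, -0.004, -0.088], [-0.004, -1.0, 0.009]]
wrist_force: [-1.2, 0.2, -1.9]
gripper_width: 0.0449
```

```bash
python3 - <<'E'
from h import *
todo([.4775,-.1125,.0115],np.pi/2+.09)
E
```

```text
d [-225.3  121.    67. ] yaw -0.001815784231670392 tcp [0.5255 0.1183 0.1311] t 16.1 F [-1.2  0.2 -1.9] w 0.0449 q [ 0.18  0.11  2.   -0.    1.05 -1.48]
```

drive_tool --increments '[{"dx":-20,"dy":0,"dz":6,"yaw":0,"fingers":1},{"dx":-30,"dy":0,"dz":9,"yaw":0,"fingers":1},{"dx":-30,"dy":0,"dz":9,"yaw":0,"fingers":1},{"dx":-30,"dy":0,"dz":9,"yaw":0,"fingers":1},{"dx":-30,"dy":0,"dz":9,"yaw":0,"fingers":1},{"dx":-30,"dy":0,"dz":9,"yaw":0,"fingers":1},{"dx":-30,"dy":0,"dz":9,"yaw":0,"fingers":1},{"dx":-25,"dy":0,"dz":7,"yaw":0,"fingers":1},{"dx":0,"dy":40,"dz":0,"yaw":0,"fingers":1},{"dx":0,"dy":40,"dz":0,"yaw":0,"fingers":1},{"dx":0,"dy":15,"dz":0,"yaw":0,"fingers":1},{"dx":0,"dy":0,"dz":0,"yaw":0,"fingers":1}]'

```text
clock: 17.3
tcp_pos: [0.4733, -0.1112, 0.0326]
ee_rot: [[-0.09, -0.019, -0.996], [0.996, -0.002, -0.09], [-0.001, -1.0, 0.019]]
wrist_force: [-0.3, 0.1, -1.3]
gripper_width: 0.0448
```

```bash
python3 - <<'E'
from h import *
todo([.4775,-.1125,.0115],np.pi/2+.09)
shot("side","side6.png");c,im=shot("wrist","w6.png"); a=cv2.imread("pics/side6.png")
cv2.imwrite("pics/v6.png",np.hstack([cv2.resize(im,(400,300)),cv2.resize(a[170:290,230:390],(400,300))]))
E
```

```text
d [-1.6 21.  -4.5] yaw -0.00018936587555451467 tcp [ 0.4733 -0.1112  0.0326] t 17.3 F [-0.3  0.1 -1.3] w 0.0448 q [-0.28  0.15  2.17 -0.01  0.84 -1.93]
```

View pics/v6.png

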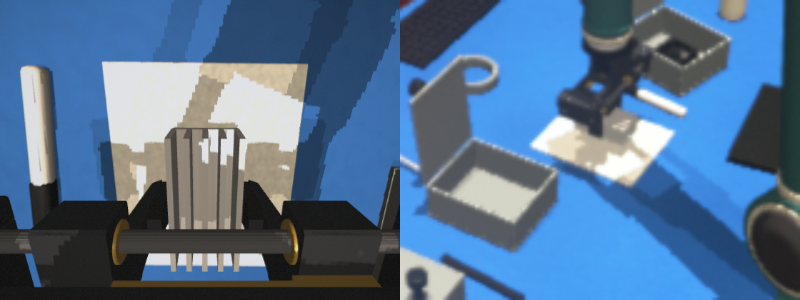

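The sink is held over the mat. The wrist view shows mat on all sides of it and the side view shows the middle box empty. Lowering slowly now.

drive_tool --increments '[{"dx":-1,"dy":8,"dz":-4,"yaw":0,"fingers":1},{"dx":0,"dy":6,"dz":0,"yaw":0,"fingers":1},{"dx":0,"dy":4,"dz":0,"yaw":0,"fingers":1},{"dx":0,"dy":2,"dz":0,"yaw":0,"fingers":1},{"dx":0,"dy":0,"dz":0,"yaw":0,"fingers":1},{"dx":0,"dy":0,"dz":0,"yaw":0,"fingers":1}]'

```text
clock: 18.0
tcp_pos: [0.4813, -0.1128, 0.0163]
ee_rot: [[-0.089, -0.01, -0.996], [0.996, -0.005, -0.088], [-0.004, -1.0, 0.011]]
wrist_force: [-0.3, 0.2, -1.8]
gripper_width: 0.0446
```

drive_tool --increments '[{"dx":0,"dy":2,"dz":0,"yaw":0,"fingers":1},{"dx":0,"dy":1,"dz":0,"yaw":0,"fingers":1},{"dx":0,"dy":0,"dz":0,"yaw":0,"fingers":1}]'

```text
clock: 18.3
tcp_pos: [0.4811, -0.1129, 0.0131]
ee_rot: [[-0.088, -0.011, -0.996], [0.996, -0.005, -0.088], [-0.004, -1.0, 0.011]]
wrist_force: [0.3, 0.3, -1.4]
gripper_width: 0.045
```

drive_tool --increments '[{"dx":0,"dy":1,"dz":0,"yaw":0,"fingers":1},{"dx":0,"dy":0,"dz":0,"yaw":0,"fingers":1},{"dx":0,"dy":0,"dz":0,"yaw":0,"fingers":1}]'

```text
clock: 18.6
tcp_pos: [0.4812, -0.1129, 0.0122]
ee_rot: [[-0.088, -0.011, -0.996], [0.996, -0.005, -0.088], [-0.004, -1.0, 0.011]]
wrist_force: [0.1, -0.4, -1.6]
gripper_width: 0.0451
```

drive_tool --increments '[{"dx":0,"dy":1,"dz":0,"yaw":0,"fingers":1},{"dx":0,"dy":0,"dz":0,"yaw":0,"fingers":1},{"dx":0,"dy":0,"dz":0,"yaw":0,"fingers":1}]'

```text
clock: 18.9
tcp_pos: [0.4812, -0.1129, 0.0111]
ee_rot: [[-0.088, -0.011, -0.996], [0.996, -0.005, -0.088], [-0.004, -1.0, 0.011]]
wrist_force: [-0.9, 0.2, -1.7]
gripper_width: 0.0447
```

drive_tool --increments '[{"dx":0,"dy":0.5,"dz":0,"yaw":0,"fingers":1},{"dx":0,"dy":0,"dz":0,"yaw":0,"fingers":1},{"dx":0,"dy":0,"dz":0,"yaw":0,"fingers":1}]'

```text
clock: 19.2
tcp_pos: [0.4813, -0.1129, 0.0109]
ee_rot: [[-0.088, -0.011, -0.996], [0.996, -0.005, -0.088], [-0.004, -1.0, 0.011]]
wrist_force: [-2.0, 1.0, 1.6]
gripper_width: 0.0446
```

The force change shows contact with the mat. Releasing.

drive_tool --increments '[{"dx":0,"dy":0.3,"dz":0,"yaw":0,"fingers":1},{"dx":0,"dy":0,"dz":0,"yaw":0,"fingers":0.05},{"dx":0,"dy":0,"dz":0,"yaw":0,"fingers":-0.1},{"dx":0,"dy":0,"dz":0,"yaw":0,"fingers":-0.4},{"dx":0,"dy":0,"dz":0,"yaw":0,"fingers":-0.4},{"dx":0,"dy":0,"dz":0,"yaw":0,"fingers":-0.4},{"dx":0,"dy":-10,"dz":0,"yaw":0,"fingers":-0.4},{"dx":0,"dy":-30,"dz":0,"yaw":0,"fingers":-0.4},{"dx":0,"dy":-45,"dz":0,"yaw":0,"fingers":-0.4},{"dx":0,"dy":-45,"dz":0,"yaw":0,"fingers":-0.4},{"dx":0,"dy":-45,"dz":45,"yaw":0,"fingers":-0.4},{"dx":0,"dy":0,"dz":0,"yaw":0,"fingers":-0.4}]'

```text
clock: 20.4
tcp_pos: [0.4492, -0.1163, 0.1829]
ee_rot: [[-0.088, -0.001, -0.996], [0.996, -0.008, -0.088], [-0.008, -1.0, 0.002]]
wrist_force: [-0.1, -0.5, -0.4]
gripper_width: 0.0613
```

```bash
python3 - <<'E'
from fit import *
todo([.4775,-.1125,.2])
c,im=shot("wrist","w7.png")
d=manip.masks_of("wrist","sink")[0]; m=d["mask"].astype(float)
K,R,t=c; c2=(K,R,t+R@np.array([0,0,.004]))
print(d["position"],d["confidence"],fit([(c2,m)],(*unproj(c,d["position"],.02)[:2],.09),(.09,.045,.032)))
a=manip.camera("side"); T=manip.camera("top")
for n in["spudger","pen","screwdriver","tape","spray","bottle"]:
    for e in manip.pinpoint("top",n)[:1]: print(n,np.round(e["position"]),round(e["confidence"],2))
cv2.imwrite("pics/v7.png",np.hstack([cv2.resize(im,(400,300)),cv2.resize(a[150:330,200:440],(400,300))]))
E
```

```text
d [  1.2 -17.2 -28.5] yaw None tcp [ 0.4492 -0.1163  0.1829] t 20.4 F [-0.1 -0.5 -0.4] w 0.0613 q [-0.3  -0.1   2.1  -0.01  1.14 -1.96]
[288.1, 219.9] 0.72 (array([ 0.48196289, -0.11367227,  0.08764621]), np.float64(0.11485028936540032))
spudger [204. 257.] 0.52
screwdriver [241. 162.] 0.79
tape [316. 158.] 0.66
spray [ 94. 250.] 0.75
bottle [461. 240.] 0.65
```

View pics/v7.png

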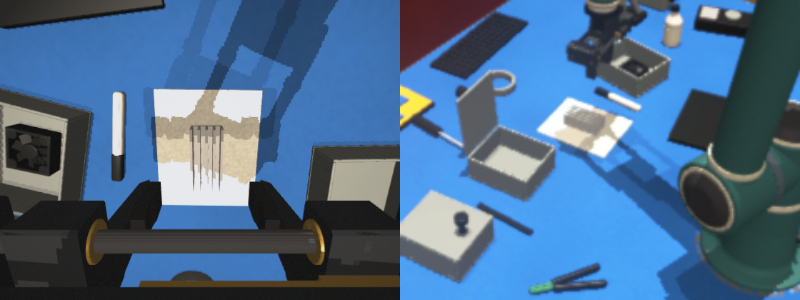

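The sink stands upright near the mat's centre, about (207,160) in the left view. The fan is still in its box and the bystanders are where they were. Handing in.

```bash
python3 -c "
from bench import manip
print(manip.hand_in(), manip.get_state()['clock'])"
```

```text
the job is handed in; nothing more can be done
the job is handed in; nothing more can be done
```

The heat sink is standing base down on the off-white mat, and I handed the job in at about 20.6 s (limit 72 s).

- **Search:** I opened the right box first and found the fan, then the middle box, which held the heat sink. The left box, which must hold the drive, was never opened. Both opened lids stay open.
- **Placing:** I lowered the sink in small steps until the wrist force showed contact with the mat, then released it. The final fit puts its centre at (0.482, -0.114), about 5 mm from the mat's centre, with mat visible on all sides.
- **Forces:** The highest wrist force in any reading was about 15 N, while gripping the middle knob.
- **Checks that fell short:** In the last top picture the network did not find the pen, which the arm may have been hiding, but the wrist and side views show it in place. The network also put the spudger about 5 pixels off its first position. By eye, in the side view, it lies at about the same pixels as before.

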